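# Load the slab and start the set counter

### The arm

A 6-joint arm with a two-finger parallel gripper is mounted at the origin on the work surface. World frame = base frame: x ahead of the robot, y to its left, z up, the work surface at z = 0. Lengths are in m, angles in degrees, forces in N, time in s.
With the tool pointing down it reaches from about 0.3 to 0.95 m from the base axis. Payload 3.1 kg.
Tool frame: the origin (TCP) lies at the very end of the fingers, on their centre line; the grasp point (between the pads) lies 19 mm behind it; z points along the fingers, y is the line along which they close (so a half turn about z gives the same grasp; the last joint's range is limited). The gripper opens to 85 mm and grips with 20 to 120 N. Pads are 22 mm wide; open, the fingers measure 114 mm over their backs; the gripper's body (76 mm by 85 mm) begins 54 mm behind the grasp point. The pads swing forward as they close: fully open they stand 13 mm farther back than shut.
Start: joints at [-68.05, 17.653, 93.61, -0, 68.738, -3.994], TCP at [0.273, -0.562, 0.231] pointing down, gripper open.
Joint ranges: [-175.34, 175.34], [-45.06, 112.39], [2.9, 150.54], [-68.45, 248.45], [3.09, 151.38], [-168.51, 168.51]. Speed limits (degrees/s): [159.86, 159.86, 180, 180, 180, 180].

### API

Orientations are given as a 3x3 rotation matrix whose columns are the frame's x, y, z axes.
In Python, from bench import manip gives the robot as it stands.
- The arm moves only by the shell command python3 -m pendant 'ROWS' [FORCE]. ROWS is JSON, a list of rows, each an object with "hand": the closure, from 0 (fully open) to 1 (shut); "slide": the shift along the tool's x, y, z in m, a list of three; "rotation": the turn, a rotation vector about the tool's x, y, z in rad, a list of three. A call has 1 to 5 rows; each row shifts and turns the commanded pose from where the row before left it, along the tool's axes as they then stand; what a row does not reach is not made up. A row lasts 1/8 s, in which the tool goes at most 62.5 mm and 10.7 degrees, less where a joint would pass 70% of its speed; a pose out of reach is approached as far as the arm can. A call with a gripper value outside its range is refused whole. The fingers move at their own pace and stop on an object; FORCE is the grip in N (left out, the last holds). Time passes only in rows, so rows that do not move let the fingers close. It gives the time, the measured TCP pose, the force, the opening and the grip force at its end, in the units of the state.
- manip.get_state(): the state, without advancing time (a new reading comes with each control period).
- manip.get_image(name): name is "side" or "top" or "wrist"; returns (picture, depth): 400x640x3 uint8, blue, green, red; 400x640 float32, m along the optical axis (not along the pixel's ray), 0 where there is no reading.
- manip.get_calibration(name): a dict with "K" (3x3 intrinsics, pixels), "cam_to_world" (4x4, takes a point from camera to world coordinates); the wrist camera has in their place "T_tool_cam" (4x4, takes a point from camera to tool coordinates, whose origin is the TCP and whose axes are the flange's). Camera axes: x right, y down, z forward; pixel columns grow to the right and rows downward; lengths in m; the calibration is good to about 2 mm. A picture is of the moment at which its call begins: read the wrist's pose just before it. get_calibration takes no time and is no camera call.
- manip.close_job(): hands the job in; it is judged then, once.
The state is a dict: "clock": time; "q": joint angles; "qvel": joint speeds; "joint_efforts": joint torques, N m; "tcp_pos": TCP position; "tcp_rot": TCP orientation; "wrist_force": force on the tool from outside, world axes, zero at the start; "ft_torque": the same for the moment, N m; "opening": finger opening in m; "grip_force": force on a finger pad.
Only numpy, scipy, OpenCV 4.12 (cv2) and the standard library are available. Lean on these libraries where they do the work, as an engineer would, in place of code of your own. Each camera call takes 0.05 s, during which the arm holds its last target. There are 200 camera calls.

### The job

Lift the loose drilled weight slab by its grip fin and lower it level over the tall guide rod of the weight stack, without letting it drop, until it rests flat on the stack and lies along it. Then start the set counter: press its broad round button fully down and let it come back up. Do not press the small button beside it, and leave the other things on the sill where they are.

Things in the scene. Friction and masses are not known exactly. Their poses are not given: they have to be found in the camera images.
- slab: Loose grey-painted weight slab, 200 x 60 x 20 mm (x, y, z), about 0.45 kg (varies), starting flat on the sill, with a 22 mm through hole 75 mm from its centre towards its +x end. On top in the middle, practically at the centre of mass, stands a black rubber grip fin 60 mm long (along x), 16 mm thick (along y), rising from z = 20 to z = 53 mm: pinch it across y from above. Origin: centre of the underside; z up.
- slab_hole (a point): Centre of the slab's hole at its underside, 75 mm from the slab's origin along the slab's x.
- stack: Fixed weight stack of a small grip trainer: steel foot 230 x 90 x 8 mm carrying two fixed grey slabs of the same outline as the loose one, 200 x 60 mm, top face 48 mm above the sill. A steel rod of 14 mm diameter rises 102 mm above that face, 75 mm from the middle towards +x. Origin: centre of the foot's underside; x along the slabs towards the rod end, z up. Stack and counter stand one to the left and one to the right, either way round.
- seat (a point): Centre of the stack's top face, where the centre of the loose slab's underside should come to rest; axes as the stack's.
- rod_foot (a point): Where the rod's axis passes through the stack's top face (48 mm above the sill).
- rod_top (a point): Tip of the guide rod, on its axis, 150 mm above the sill; the last 10 mm taper from 14 to 6 mm diameter.
- counter: Fixed set counter: grey plastic box 160 x 100 x 40 mm (x, y, z) with a dark flat screen at its +x end, a broad white round button near the middle and a small white round one near the -x end. Origin: centre of the underside; z up.
- start_top (a point): Centre of the top of the broad round button: 56 mm diameter, standing 16 mm proud of the box (56 mm above the sill) when up; moves down with it.
- start (a joint): Travel of the broad button in m: 0 up, 0.008 fully down; its spring needs 1.5 N to begin and 6.5 N to be fully down, and returns it by itself.
- clear_top (a point): Centre of the top of the small clearing button: 18 mm diameter, 5 mm proud of the box, 55 mm from the broad button towards the counter's -x end. Not to be pressed.
- clear (a joint): Travel of the small button in m: 0 up, 0.004 fully down.
- tumbler: Bystander: upright glass tumbler, 72 mm across, 100 mm tall. Origin: centre of the underside.
- ball: Bystander: nubby green silicone massage ball, about 70 mm across, with a small flat foot. Origin: centre of the underside.
- hex_key: Bystander: chrome L-shaped hex key lying flat, 120 x 35 mm, 8 mm thick. Origin: middle of the long leg, on the sill.
- dumbbell: Bystander: grey plastic dumbbell lying along its y, 185 mm long, 60 mm high. Origin: centre of the underside.
Mind the look-alikes: they are no part of the job. Leave any blue or pink look-alike of the counter alone. What is shaped like the slab but orange or yellow is not meant.

How it is judged (in metres and radians):
On the way, in this order (a step that is already met when the one before it is completed fails the run):
1. the slab is over the rod and rests flat on the stack, along it (horizontal distance between slab_hole and rod_foot below 0.008 m and z of slab in the frame of seat below 0.004 m and horizontal distance between slab and seat below 0.03 m and angle between slab's own z axis and vertical below 0.05 rad), for 0.2 s.
2. the broad button is pressed fully down, the slab still seated (all of step 1 and value of joint start above 0.0065 m), for 0.05 s.
3. the broad button is let up again (value of joint start below 0.001 m), for 0.1 s.
At the end, for the whole second after the job is handed in: Slab at rest on the stack: hole within 8 mm of the rod axis, underside within 4 mm of the stack top, centres within 30 mm, tilt under 0.05 rad. After that the broad button went at least 6.5 mm down and is up again (under 1 mm); the small button is up (under 1 mm) (all of step 1 and linear speed of slab below 0.02 m/s and value of joint each of start, clear below 0.001 m); the robot touches nothing.
It fails at once if the slab is dropped down the rod (falls faster than 0.5 m/s) (horizontal distance between slab_hole and rod_foot below 0.012 m and z of slab in the frame of seat below 0.1 m and linear speed of slab above 0.5 m/s).
It fails at once if the small button is pressed (value of joint clear above 0.002 m).
It fails at once if the tumbler is tipped (angle between tumbler's own z axis and vertical above 0.4 rad).
It fails at once if the tumbler, ball, hex key or dumbbell is moved more than 30 mm (distance of any of tumbler, ball, hex_key, dumbbell from where it was at the start of the episode above 0.03 m).
It also fails if it takes over 64 s, if anything falls off the work surface, if the arm or the gripper's body presses on something with over 40 N, if the wrist force passes 120 N, or if a joint passes its speed limit or range.

## Working session

There is one attempt and no reset: what is moved stays moved. The work goes in short steps, Python scripts to look and compute and a shell command to move; the robot and the scene stay as the last step left them, time stands still between calls to the robot, and variables do not carry over. Pictures are saved under pics/ and viewed, at most 10 in all, crops included, and the job is handed in when it is done.

```bash
mkdir -p pics; ls; python3 - <<'E'
from bench import manip
import cv2,numpy as np
s=manip.get_state();print({k:np.round(v,3).tolist() for k,v in s.items()})
for n in("top","side"):
    p,d=manip.get_image(n);cv2.imwrite(f"pics/{n}0.png",p);np.save(f"pics/{n}0.npy",d)
    c=manip.get_calibration(n);print(n,np.round(c["K"],1).tolist(),np.round(c["cam_to_world"],3).tolist())
print(np.round(manip.get_calibration("wrist")["T_tool_cam"],3).tolist())
E
```

```text
pics
{'clock': 0.0, 'q': [-68.05, 17.706, 93.69, -0.001, 68.737, -3.993], 'qvel': [0.035, 0.021, 0.07, -0.046, 0.077, -0.09], 'joint_efforts': [0.002, -41.525, -27.666, 0.0, 0.01, 0.0], 'tcp_pos': [0.273, -0.561, 0.23], 'tcp_rot': [[0.899, 0.437, -0.001], [0.437, -0.899, 0.002], [0.0, -0.002, -1.0]], 'wrist_force': [-0.557, 0.004, -1.062], 'ft_torque': [0.047, 0.034, -0.014], 'grip_force': 0.0, 'opening': 0.085}
top [[462.8, 0.0, 323.9], [0.0, 462.8, 191.7], [0.0, 0.0, 1.0]] [[0.01, -0.998, 0.067, 0.421], [-1.0, -0.009, 0.015, -0.038], [-0.015, -0.067, -0.998, 1.562], [0.0, 0.0, 0.0, 1.0]]
side [[370.9, 0.0, 323.1], [0.0, 370.9, 196.7], [0.0, 0.0, 1.0]] [[-0.981, -0.126, 0.145, 0.345], [-0.192, 0.629, -0.753, 0.787], [0.003, -0.767, -0.641, 0.82], [0.0, 0.0, 0.0, 1.0]]
[[-0.001, -0.949, -0.315, 0.081], [1.0, -0.001, -0.001, 0.001], [0.0, -0.315, 0.949, -0.143], [0.0, 0.0, 0.0, 1.0]]
```

View pics/top0.png

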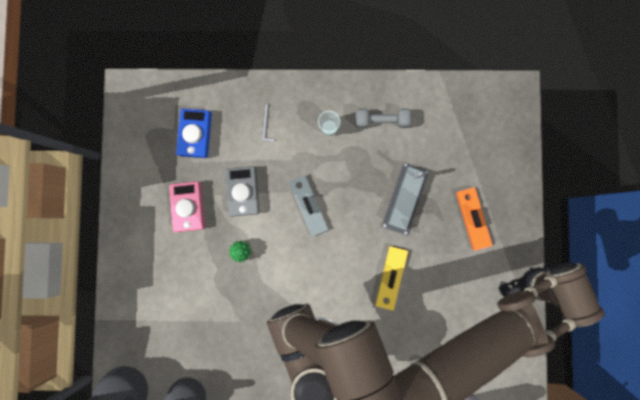

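View pics/side0.png

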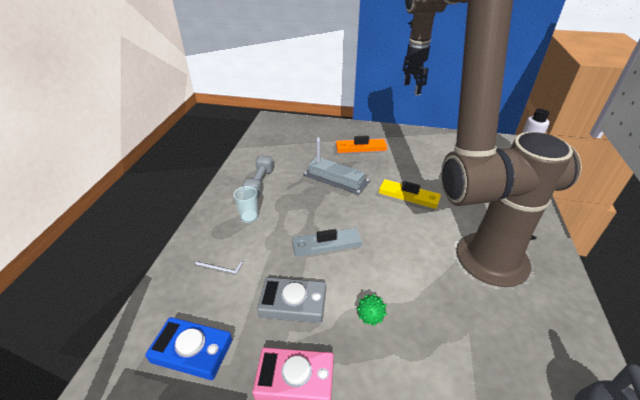

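The top view shows three slab-shaped things: grey at (309,205), orange at (474,218) and yellow at (392,278). Grey fits the description. There are three counters: grey at (242,190), blue at (193,133) and pink at (186,206), and again grey is the one meant. The stack is at (406,198), with its rod at the upper end near (415,168). I'll measure with depth and confirm in a crop.

```bash
cat > h.py <<'E'
from bench import manip
import cv2,numpy as np
def cloud(n,d,T=None):
    c=manip.get_calibration(n);K=c["K"];T=c["cam_to_world"] if T is None else T
    v,u=np.mgrid[:400,:640];K=np.array(K);T=np.array(T)
    P=np.stack([(u-K[0,2])/K[0,0]*d,(v-K[1,2])/K[1,1]*d,d],-1)
    W=P@T[:3,:3].T+T[:3,3];W[d==0]=np.nan
    return W
def tool():
    s=manip.get_state();T=np.eye(4);T[:3,:3]=s["tcp_rot"];T[:3,3]=s["tcp_pos"];return T
def wrist(name=None):
    T=tool()@np.array(manip.get_calibration("wrist")["T_tool_cam"])
    p,d=manip.get_image("wrist")
    if name: cv2.imwrite(f"pics/{name}.png",p)
    return p,cloud("wrist",d,T)
def rect(W,m):
    q=W[m];q=q[np.isfinite(q).all(1)]
    (c,s,a)=cv2.minAreaRect(np.float32(q[:,:2]*1000))
    return np.round(c,1),np.round(s,1),round(a,1),len(q),np.round(np.median(q[:,2])*1000,1)
E
python3 - <<'E'
from h import *
d=np.load("pics/top0.npy");p=cv2.imread("pics/top0.png");W=cloud("top",d);z=W[...,2]
def roi(u0,u1,v0,v1):
    m=np.zeros(d.shape,bool);m[v0:v1,u0:u1]=1;return m
print("floor",np.nanmedian(z[roi(330,370,230,290)]))
r=roi(285,332,170,240);print("slab",rect(W,r&(z>.012)&(z<.1)),"fin",rect(W,r&(z>.04)&(z<.1)))
r=roi(380,440,155,240);print("stack top",rect(W,r&(z>.038)&(z<.06)),"rod",rect(W,roi(395,470,150,190)&(z>.08)&(z<.2)))
r=roi(222,264,160,222);print("counter",rect(W,r&(z>.03)&(z<.07)),"btn",rect(W,r&(z>.05)&(z<.07)))
for n,r,lo in(("ball",roi(222,256,236,268),.02),("glass",roi(310,345,105,140),.02),("dumb",roi(350,420,100,135),.02)):print(n,rect(W,r&(z>lo)))
c=p[140:260,200:460];cv2.imwrite("pics/crop.png",cv2.resize(c,None,fx=3,fy=3,interpolation=cv2.INTER_CUBIC))
E
```

```text
floor -7.342987257197287e-05
slab (array([479.8,  39.7]), array([199.7,  60. ]), 23.6, 1029, np.float64(20.5)) fin (array([479.4,  39.6]), array([59.4, 16.2]), 23.8, 90, np.float64(52.7))
stack top (array([ 506.1, -286.2]), array([ 61.3, 199.9]), 71.5, 1088, np.float64(47.8)) rod (array([ 576.6, -309.3]), array([12.5, 11.1]), 23.0, 31, np.float64(133.8))
counter (array([525.2, 259.8]), array([160.5, 100.8]), 5.4, 1435, np.float64(41.0)) btn (array([528.7, 268.5]), array([84.6, 69.6]), 6.0, 226, np.float64(55.9))
ball (array([326.4, 259.3]), array([70.2, 69.4]), 12.8, 367, np.float64(59.5))
glass (array([746.2, -28.7]), array([70.5, 67.3]), 0.5, 281, np.float64(76.8))
dumb (array([ 772.6, -209.1]), array([ 61.3, 185.8]), 0.0, 760, np.float64(51.2))
```

View pics/crop.png

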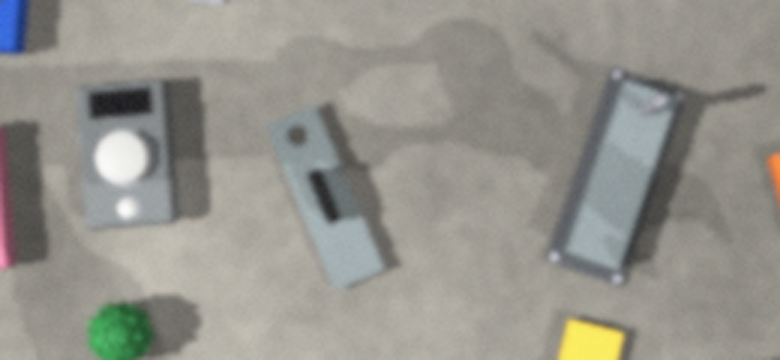

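The crop confirms the targets. The grey slab has its hole at crop (297,134) and its fin at (323,195). The grey counter has its broad button at (122,157) and small button at (127,207). The stack rod is at (655,100). So the slab is at (0.480, 0.040) heading 23.7°, and the stack is at (0.506, -0.286) heading -18.5°. I'm moving above the slab.

```bash
python3 -m pendant '[{"hand":0,"slide":[0.04,-0.04,0],"rotation":[0,0,0.008]},{"hand":0,"slide":[0.04,-0.04,0],"rotation":[0,0,0.008]},{"hand":0,"slide":[0.04,-0.04,0],"rotation":[0,0,0.008]},{"hand":0,"slide":[0.04,-0.04,0],"rotation":[0,0,0.008]},{"hand":0,"slide":[0.04,-0.04,0],"rotation":[0,0,0.006]}]' 60
python3 -m pendant '[{"hand":0,"slide":[0.04,-0.04,0],"rotation":[0,0,0]},{"hand":0,"slide":[0.04,-0.04,0],"rotation":[0,0,0]},{"hand":0,"slide":[0.04,-0.04,0],"rotation":[0,0,0]},{"hand":0,"slide":[0.04,-0.04,0],"rotation":[0,0,0]},{"hand":0,"slide":[0.04,-0.04,0],"rotation":[0,0,0]}]'
python3 -m pendant '[{"hand":0,"slide":[0.03,-0.03,0],"rotation":[0,0,0]},{"hand":0,"slide":[0,0,0],"rotation":[0,0,0]},{"hand":0,"slide":[0,0,0],"rotation":[0,0,0]}]'
cat >> h.py <<'E'
def go(x,y,z,head):
    """slide in tool axes and turn about tool z still needed"""
    T=tool();R=T[:3,:3];h=np.degrees(np.arctan2(R[1,0],R[0,0]))
    print("tcp",T[:3,3].round(4),"heading",h.round(2),"tilt",(R[:2,2]).round(4),
     "slide",(R.T@(np.array([x,y,z])-T[:3,3])).round(4),"rotz",np.radians(h-head).round(4))
E
python3 - <<'E'
from h import *
p,W=wrist("w1");z=W[...,2]
near=np.hypot(W[...,0]-.48,W[...,1]-.04)<.13
print(rect(W,near&(z>.012)&(z<.1)),rect(W,near&(z>.04)&(z<.1)))
go(.48,.04,.15,23.7)
E
```

```text
clock: 0.72
tcp_pos: [0.3701, -0.2943, 0.2309]
tcp_rot: [[0.916, 0.402, -0.0], [0.402, -0.916, 0.0], [0.0, -0.0, -1.0]]
wrist_force: [0.5, -0.0, 0.3]
opening: 0.0856
grip_force: 0.0
clock: 1.35
tcp_pos: [0.4726, -0.0308, 0.2311]
tcp_rot: [[0.915, 0.403, 0.0], [0.403, -0.915, -0.0], [-0.0, 0.0, -1.0]]
wrist_force: [0.7, -0.8, 0.2]
opening: 0.0853
grip_force: 0.0
clock: 1.72
tcp_pos: [0.4872, 0.0067, 0.2308]
tcp_rot: [[0.915, 0.404, -0.001], [0.404, -0.915, -0.001], [-0.002, -0.0, -1.0]]
wrist_force: [-0.4, -0.2, -1.1]
opening: 0.0851
grip_force: 0.0
(array([479.5,  37.1]), array([200. ,  60.1]), 23.6, 8571, np.float64(20.9)) (array([480.6,  37.5]), array([59.1, 16.2]), 23.4, 863, np.float64(53.5))
tcp [0.4872 0.0062 0.2309] heading 23.74 tilt [-0.0012 -0.0005] slide [ 0.0071 -0.0338  0.0809] rotz 0.0006
```

View pics/w1.png

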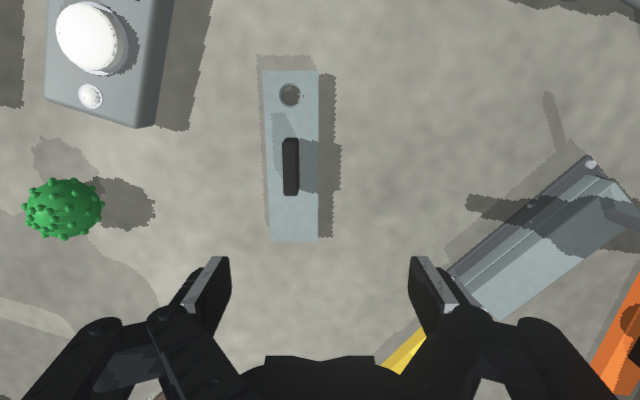

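The wrist view shows the slab centred at (291,155), its fin at (290,167) and its hole at (290,94), and the measured pose agrees to about 2 mm. I'll centre over the fin, descend partway and re-measure.

```bash
python3 -m pendant '[{"hand":0,"slide":[0.003,-0.016,0.04],"rotation":[0,0,0.002]},{"hand":0,"slide":[0.003,-0.016,0.04],"rotation":[0,0,0.002]},{"hand":0,"slide":[0,0,0.02],"rotation":[0,0,0]},{"hand":0,"slide":[0,0,0],"rotation":[0,0,0]},{"hand":0,"slide":[0,0,0],"rotation":[0,0,0]}]'
python3 - <<'E'
from h import *
p,W=wrist("w2");z=W[...,2]
near=np.hypot(W[...,0]-.48,W[...,1]-.04)<.13
print(rect(W,near&(z>.012)&(z<.06)),rect(W,near&(z>.04)&(z<.06)))
go(.48,.0375,.025,23.5)
E
```

```text
clock: 2.4
tcp_pos: [0.4813, 0.0377, 0.1322]
tcp_rot: [[0.917, 0.398, 0.002], [0.398, -0.917, -0.0], [0.001, 0.001, -1.0]]
wrist_force: [0.9, -0.3, -0.6]
opening: 0.0856
grip_force: 0.0
(array([479.4,  37.1]), array([200.5,  60.2]), 23.4, 14988, np.float64(20.9)) (array([480.7,  37.8]), array([58.9, 15.7]), 23.7, 1544, np.float64(53.5))
tcp [0.4817 0.0379 0.1326] heading 23.46 tilt [ 0.0026 -0.0001] slide [-0.0019 -0.0004  0.1076] rotz -0.0007
```

```bash
python3 -m pendant '[{"hand":0,"slide":[-0.0015,0,0.04],"rotation":[0,0,0]},{"hand":0,"slide":[0,0,0.03],"rotation":[0,0,0]},{"hand":0,"slide":[0,0,0.02],"rotation":[0,0,0]},{"hand":0,"slide":[0,0,0.01],"rotation":[0,0,0]},{"hand":0,"slide":[0,0,0.006],"rotation":[0,0,0]}]'
python3 -m pendant '[{"hand":0.4,"slide":[0,0,0],"rotation":[0,0,0]},{"hand":0.7,"slide":[0,0,0],"rotation":[0,0,0]},{"hand":1,"slide":[0,0,0],"rotation":[0,0,0]},{"hand":1,"slide":[0,0,0],"rotation":[0,0,0]},{"hand":1,"slide":[0,0,0],"rotation":[0,0,0]}]' 70
```

```text
clock: 3.08
tcp_pos: [0.4801, 0.0379, 0.0258]
tcp_rot: [[0.917, 0.399, 0.002], [0.399, -0.917, -0.0], [0.002, 0.001, -1.0]]
wrist_force: [-0.5, -0.7, -0.2]
opening: 0.0855
grip_force: 0.0
clock: 3.7
tcp_pos: [0.4796, 0.0379, 0.0258]
tcp_rot: [[0.917, 0.4, 0.001], [0.4, -0.917, -0.0], [0.001, 0.001, -1.0]]
wrist_force: [-1.2, -1.8, 3.6]
opening: 0.0151
grip_force: 69.3
```

```bash
python3 -m pendant '[{"hand":1,"slide":[0,0,-0.01],"rotation":[0,0,0]},{"hand":1,"slide":[0,0,-0.02],"rotation":[0,0,0]},{"hand":1,"slide":[0,0,-0.04],"rotation":[0,0,0]},{"hand":1,"slide":[0,0,-0.04],"rotation":[0,0,0]},{"hand":1,"slide":[0,0,-0.04],"rotation":[0,0,0]}]'
python3 -m pendant '[{"hand":1,"slide":[0,0,-0.03],"rotation":[0,0,0]},{"hand":1,"slide":[0,0,-0.02],"rotation":[0,0,0]},{"hand":1,"slide":[0,0,0],"rotation":[0,0,0]},{"hand":1,"slide":[0,0,0],"rotation":[0,0,0]}]'
python3 - <<'E'
from h import *
p,W=wrist("w3");T=tool()
L=(W-T[:3,3])@T[:3,:3]   # tool coords
np.save("pics/L3.npy",L)
m=(L[...,2]>-.02)&(L[...,2]<.03)&(np.abs(L[...,1])<.06)&(L[...,0]>.02)
q=L[m];print(rect(L,m));A=np.c_[q[:,:2],np.ones(len(q))];r=np.abs(q[:,2]-np.median(q[:,2]))<.006
print("plane",np.linalg.lstsq(A[r],q[r,2],rcond=None)[0].round(4))
go(.506,-.286,.22,-18.5)
E
```

```text
clock: 4.32
tcp_pos: [0.4774, 0.0382, 0.1756]
tcp_rot: [[0.917, 0.399, -0.003], [0.399, -0.917, 0.0], [-0.002, -0.001, -1.0]]
wrist_force: [0.7, 0.6, -5.0]
opening: 0.0147
grip_force: 68.8
clock: 4.82
tcp_pos: [0.4775, 0.0382, 0.2237]
tcp_rot: [[0.917, 0.399, -0.003], [0.399, -0.917, 0.0], [-0.003, -0.001, -1.0]]
wrist_force: [-0.2, -0.8, -4.6]
opening: 0.015
grip_force: 69.1
(array([60.2,  0.9]), array([80.4, 60.5]), 0.0, 20096, np.float64(4.8))
plane [ 0.002  -0.0004  0.0047]
tcp [0.4774 0.0381 0.2234] heading 23.54 tilt [-0.0039  0.0001] slide [-0.1032  0.3086  0.0032] rotz 0.7337
```

View pics/w3.png

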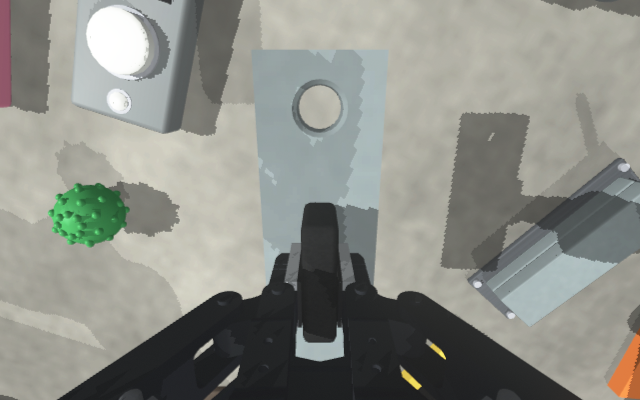

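The slab hangs level and straight in the tool, with its hole at (320,107) and underside 24.7 mm beyond the TCP. I'm carrying it to a standoff beside the stack with the stack's heading, so the wrist camera sees the rod next to the slab.

```bash
python3 -m pendant '[{"hand":1,"slide":[-0.003,0.02,0],"rotation":[0,0,0.05]},{"hand":1,"slide":[-0.004,0.039,0],"rotation":[0,0,0]},{"hand":1,"slide":[-0.004,0.039,0],"rotation":[0,0,0]},{"hand":1,"slide":[-0.004,0.039,0],"rotation":[0,0,0]},{"hand":1,"slide":[-0.004,0.039,0],"rotation":[0,0,0]}]'
python3 -m pendant '[{"hand":1,"slide":[-0.004,0.039,0],"rotation":[0,0,0]},{"hand":1,"slide":[-0.002,0.019,0],"rotation":[0,0,0]},{"hand":1,"slide":[0,0,0],"rotation":[0,0,0.1]},{"hand":1,"slide":[0,0,0],"rotation":[0,0,0.12]},{"hand":1,"slide":[0,0,0],"rotation":[0,0,0.12]}]'
python3 -m pendant '[{"hand":1,"slide":[0,0,0],"rotation":[0,0,0.12]},{"hand":1,"slide":[0,0,0],"rotation":[0,0,0.12]},{"hand":1,"slide":[0,0,0],"rotation":[0,0,0.1]},{"hand":1,"slide":[0,0,0],"rotation":[0,0,0]},{"hand":1,"slide":[0,0,0],"rotation":[0,0,0]}]'
python3 - <<'E'
from h import *
p,W=wrist("w4");z=W[...,2];T=tool();L=(W-T[:3,3])@T[:3,:3]
np.save("pics/W4.npy",W);np.save("pics/L4.npy",L)
side=(L[...,1]>.035)
print("top",rect(W,side&(z>.043)&(z<.053)),rect(L,side&(z>.043)&(z<.053)))
for a,b in((.06,.08),(.08,.11),(.11,.14),(.143,.16)):
    m=side&(z>a)&(z<b)&(np.hypot(W[...,0]-.577,W[...,1]+.31)<.04)
    if m.sum():print(a,m.sum(),W[m].mean(0).round(4),L[m].mean(0).round(4))
go(.506,-.286,.22,-18.5)
E
```

```text
clock: 5.5
tcp_pos: [0.5235, -0.1338, 0.2232]
tcp_rot: [[0.936, 0.353, -0.003], [0.353, -0.936, 0.001], [-0.003, -0.002, -1.0]]
wrist_force: [0.4, 0.8, -4.5]
opening: 0.0149
grip_force: 69.1
clock: 6.12
tcp_pos: [0.5383, -0.1885, 0.2237]
tcp_rot: [[1.0, 0.017, -0.003], [0.017, -1.0, 0.002], [-0.003, -0.002, -1.0]]
wrist_force: [0.2, -0.1, -4.7]
opening: 0.0149
grip_force: 69.3
clock: 6.75
tcp_pos: [0.5388, -0.1889, 0.2245]
tcp_rot: [[0.95, -0.312, -0.001], [-0.312, -0.95, 0.001], [-0.002, -0.0, -1.0]]
wrist_force: [-0.4, -0.4, -4.6]
opening: 0.0146
grip_force: 69.3
top (array([ 379.1, -358.4]), array([275.5, 394.8]), 71.0, 10370, np.float64(48.8)) (array([-98.8, 210.9]), array([394.8, 275.5]), 0.8, 10370, np.float64(175.9))
0.06 114 [ 0.5793 -0.3083  0.0701] [0.0757 0.1007 0.1545]
0.08 225 [ 0.5794 -0.3082  0.0958] [0.0758 0.1006 0.1288]
0.11 315 [ 0.5793 -0.3081  0.1262] [0.0756 0.1005 0.0984]
0.143 254 [ 0.5779 -0.3112  0.1476] [0.0752 0.1039 0.077 ]
tcp [ 0.539  -0.1891  0.2247] heading -18.21 tilt [-0.001   0.0006] slide [-0.001   0.1024  0.0047] rotz 0.0051
```

View pics/w4.png

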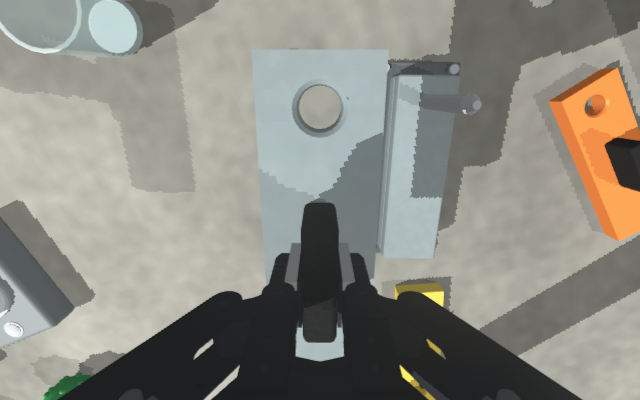

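```bash
python3 - <<'E'
from h import *
from scipy.optimize import least_squares
W=np.load("pics/W4.npy");L=np.load("pics/L4.npy");z=W[...,2]
Tc=np.array(manip.get_calibration("wrist")["T_tool_cam"]);K=np.array(manip.get_calibration("wrist")["K"])
v,u=np.mgrid[:400,:640];D=np.stack([(u-K[0,2])/K[0,0],(v-K[1,2])/K[1,1],np.ones_like(u,float)],-1)@Tc[:3,:3].T
s=(.0047-Tc[2,3])/D[...,2];Q=Tc[:3,3]+s[...,None]*D
m=(np.hypot(Q[...,0]-.0755,Q[...,1]-.001)<.016)&~(np.abs(L[...,2]-.0047)<.002)
print("hole",Q[m].mean(0).round(4),m.sum(),"diam",2*np.sqrt(m.sum()/np.pi)*np.median(s)/K[0,0])
m=(L[...,1]>.08)&(z>.06)&(z<.138)&(np.hypot(W[...,0]-.577,W[...,1]+.31)<.03)
q=L[m][:,:2];q=q[np.isfinite(q).all(1)]
f=least_squares(lambda c:np.hypot(*(q-c).T)-.007,[.0757,.106],loss="soft_l1",f_scale=.001)
print("rod",f.x.round(4),np.std(f.fun).round(5), "minmax",q.min(0),q.max(0))
near=(L[...,0]>-.08)&(L[...,0]<.13)&(L[...,1]>.035)&(L[...,1]<.16)
print("top",rect(L,near&(z>.044)&(z<.053)))
t=near&(z>.044)&(z<.053)
# outer long edge: max y per x bin
X=[];Y=[]
for x in np.arange(0,.06,.005):
    b=t&(np.abs(L[...,0]-x)<.0025)
    if b.sum()>20: X.append(x);Y.append(np.percentile(L[b][:,1],99))
print(np.polyfit(X,Y,1).round(4))
E
```

```text
hole [0.076  0.0003 0.0047] 2053 diam 0.0258420804298492
rod [0.0751 0.106 ] 0.00021 minmax [0.06832729 0.09844002] [0.08210801 0.10593935]
top (array([  9.9, 104.7]), array([180.4,  60.1]), 0.8, 9129, np.float64(175.9))
[0.0116 0.1336]
```

```bash
python3 -m pendant '[{"hand":1,"slide":[0,0,0],"rotation":[0,0,0.01]},{"hand":1,"slide":[0,0.025,0],"rotation":[0,0,0]},{"hand":1,"slide":[0,0.035,0],"rotation":[0,0,0]},{"hand":1,"slide":[0,0.03,0],"rotation":[0,0,0]},{"hand":1,"slide":[0,0.015,0],"rotation":[0,0,0]}]'
python3 -m pendant '[{"hand":1,"slide":[0,0,0.02],"rotation":[0,0,0]},{"hand":1,"slide":[0,0,0],"rotation":[0,0,0]},{"hand":1,"slide":[0,0,0],"rotation":[0,0,0]}]'
cat >> h.py <<'E'
def through(name):
    p,W=wrist(name);T=tool();L=(W-T[:3,3])@T[:3,:3];z=W[...,2]
    m=(np.hypot(L[...,0]-.076,L[...,1]-.0005)<.02)&(L[...,2]>.012)&(z>.06)&(z<.151)
    q=L[m];print(m.sum(),"rod seen",q.mean(0).round(4),"tip",q[q[:,2]<q[:,2].min()+.003].mean(0).round(4),"x,y range",q.min(0).round(4),q.max(0).round(4))
    go(.506,-.286,.0725,-18.9)
E
python3 -c "
from h import *
through('w5')"
```

```text
clock: 7.42
tcp_pos: [0.5049, -0.2901, 0.2254]
tcp_rot: [[0.946, -0.325, 0.0], [-0.325, -0.946, -0.0], [0.0, 0.0, -1.0]]
wrist_force: [0.5, 0.2, -5.0]
opening: 0.0151
grip_force: 69.5
clock: 7.8
tcp_pos: [0.5056, -0.2884, 0.2055]
tcp_rot: [[0.946, -0.323, 0.0], [-0.323, -0.946, 0.0], [0.0, -0.0, -1.0]]
wrist_force: [1.3, 0.3, -4.6]
opening: 0.0148
grip_force: 69.5
355 rod seen [0.0756 0.0002 0.0603] tip [0.0754 0.0001 0.0564] x,y range [ 0.0688 -0.0067  0.0551] [0.0818 0.0069 0.0657]
tcp [ 0.5059 -0.2886  0.206 ] heading -18.83 tilt [ 0.001  -0.0004] slide [-0.0009 -0.0025  0.1335] rotz 0.0013
```

View pics/w5.png

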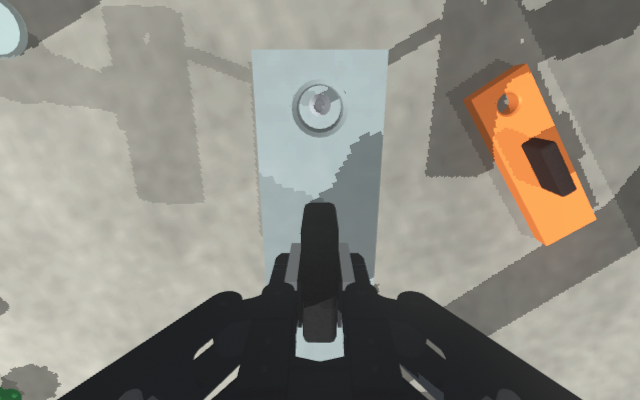

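The rod tip shows through the hole at (320,103), and the measured offset is under 1 mm. I'm lowering.

```bash
python3 -m pendant '[{"hand":1,"slide":[0,0,0.015],"rotation":[0,0,0]},{"hand":1,"slide":[0,0,0.015],"rotation":[0,0,0]},{"hand":1,"slide":[0,0,0.015],"rotation":[0,0,0]},{"hand":1,"slide":[0,0,0],"rotation":[0,0,0]}]'
python3 -c "
from h import *
p,W=wrist('w6');T=tool();L=(W-T[:3,3])@T[:3,:3]
m=(np.hypot(L[...,0]-.076,L[...,1])<.012)&(L[...,2]<.06)&(abs(L[...,2]-.0047)>.002);q=L[m];print(m.sum(),np.median(q,0).round(4),q.min(0).round(4),q.max(0).round(4))
print(manip.get_state()['wrist_force'])"
```

```text
clock: 8.35
tcp_pos: [0.5036, -0.2876, 0.1575]
tcp_rot: [[0.946, -0.323, -0.005], [-0.323, -0.946, 0.003], [-0.005, -0.001, -1.0]]
wrist_force: [-0.0, -0.3, -4.6]
opening: 0.0148
grip_force: 69.4
1216 [0.0783 0.0001 0.0105] [ 0.0657 -0.012   0.0067] [0.088  0.0118 0.0271]
[ 0.06006078 -0.3439753  -4.86478143]
```

```bash
python3 -m pendant '[{"hand":1,"slide":[0.002,0,0.01],"rotation":[0,0,0]},{"hand":1,"slide":[0,0,0.015],"rotation":[0,0,0]},{"hand":1,"slide":[0,0,0.015],"rotation":[0,0,0]},{"hand":1,"slide":[0,0,0.015],"rotation":[0,0,0]},{"hand":1,"slide":[0,0,0],"rotation":[0,0,0]}]'
python3 -c "
from h import *
p,W=wrist('w7');T=tool();L=(W-T[:3,3])@T[:3,:3]
m=(np.hypot(L[...,0]-.076,L[...,1])<.02)&(L[...,2]<-.005)&(L[...,2]>-.1);q=L[m];print(m.sum(),np.median(q,0).round(4),q.min(0).round(4),q.max(0).round(4))
go(.506,-.287,.0727,-18.9)
print(manip.get_state()['wrist_force'],manip.get_state()['ft_torque'])"
```

```text
clock: 9.02
tcp_pos: [0.5055, -0.2883, 0.1029]
tcp_rot: [[0.946, -0.323, -0.004], [-0.323, -0.946, 0.003], [-0.005, -0.001, -1.0]]
wrist_force: [-0.1, -0.0, -4.9]
opening: 0.0143
grip_force: 69.4
1459 [ 0.0754  0.0001 -0.0425] [ 0.0679 -0.0069 -0.0489] [ 0.0817  0.0067 -0.0354]
tcp [ 0.5064 -0.2889  0.104 ] heading -18.86 tilt [-0.0021  0.0014] slide [-0.0009 -0.0017  0.0313] rotz 0.0006
[ 0.69014801 -0.34237663 -4.61377914] [-0.03508505  0.03768412  0.01202153]
```

Well centred. I'm lowering the rest of the way, slowly near contact.

```bash
python3 -m pendant '[{"hand":1,"slide":[0,0,0.012],"rotation":[0,0,0]},{"hand":1,"slide":[0,0,0.01],"rotation":[0,0,0]},{"hand":1,"slide":[0,0,0.005],"rotation":[0,0,0]},{"hand":1,"slide":[0,0,0.002],"rotation":[0,0,0]},{"hand":1,"slide":[0,0,0],"rotation":[0,0,0]}]'
python3 -m pendant '[{"hand":1,"slide":[0,0,0.001],"rotation":[0,0,0]},{"hand":1,"slide":[0,0,0],"rotation":[0,0,0]}]'
```

```text
clock: 9.7
tcp_pos: [0.5073, -0.2895, 0.0762]
tcp_rot: [[0.946, -0.323, 0.0], [-0.323, -0.946, 0.0], [0.0, -0.0, -1.0]]
wrist_force: [0.2, -0.6, -4.0]
opening: 0.0148
grip_force: 69.6
clock: 9.95
tcp_pos: [0.5074, -0.2896, 0.0755]
tcp_rot: [[0.946, -0.323, 0.0], [-0.323, -0.946, -0.0], [0.0, 0.0, -1.0]]
wrist_force: [-0.4, -0.2, -4.1]
opening: 0.0151
grip_force: 69.6
```

```bash
python3 -m pendant '[{"hand":1,"slide":[0,0,0.001],"rotation":[0,0,0]},{"hand":1,"slide":[0,0,0.001],"rotation":[0,0,0]},{"hand":1,"slide":[0,0,0],"rotation":[0,0,0]}]'
python3 -m pendant '[{"hand":1,"slide":[0,0,0.001],"rotation":[0,0,0]},{"hand":1,"slide":[0,0,0],"rotation":[0,0,0]}]'
```

```text
clock: 10.32
tcp_pos: [0.5073, -0.2896, 0.0739]
tcp_rot: [[0.946, -0.323, 0.0], [-0.323, -0.946, -0.0], [0.0, 0.0, -1.0]]
wrist_force: [-1.5, -0.1, 0.4]
opening: 0.0148
grip_force: 70.2
clock: 10.58
tcp_pos: [0.5073, -0.2896, 0.0738]
tcp_rot: [[0.946, -0.323, -0.0], [-0.323, -0.946, 0.0], [-0.0, 0.0, -1.0]]
wrist_force: [-4.5, 1.8, 6.2]
opening: 0.0147
grip_force: 71.3
```

```bash
python3 -m pendant '[{"hand":0.7,"slide":[0,0,-0.0005],"rotation":[0,0,0]},{"hand":0.4,"slide":[0,0,0],"rotation":[0,0,0]},{"hand":0.2,"slide":[0,0,0],"rotation":[0,0,0]},{"hand":0.2,"slide":[0,0,0],"rotation":[0,0,0]}]'
python3 -m pendant '[{"hand":0.2,"slide":[0,0,-0.02],"rotation":[0,0,0]},{"hand":0.2,"slide":[0,0,-0.04],"rotation":[0,0,0]},{"hand":0.2,"slide":[0,0,-0.05],"rotation":[0,0,0]},{"hand":0.2,"slide":[0,0,-0.04],"rotation":[0,0,0]},{"hand":0.2,"slide":[0,0,0],"rotation":[0,0,0]}]'
python3 - <<'E'
from h import *
p,W=wrist("w8");z=W[...,2];near=np.hypot(W[...,0]-.506,W[...,1]+.288)<.13
print("slab",rect(W,near&(z>.06)&(z<.075)),"fin",rect(W,near&(z>.09)&(z<.105)))
m=near&(z>.064)&(z<.073);q=W[m];print(np.linalg.lstsq(np.c_[q[:,:2],np.ones(len(q))],q[:,2],rcond=None)[0].round(4))
p,d=manip.get_image("top");W=cloud("top",d);z=W[...,2]
r=np.zeros(d.shape,bool);r[155:225,222:264]=1
m=r&(z>.053)&(z<.07)&(np.hypot(W[...,0]-.526,W[...,1]-.265)<.05);print("btn",rect(W,m),cv2.minEnclosingCircle(np.float32(W[m][:,:2]*1000)))
go(.526,.265,.15,6)
E
```

```text
clock: 11.08
tcp_pos: [0.5073, -0.2895, 0.0727]
tcp_rot: [[0.946, -0.323, 0.0], [-0.323, -0.946, -0.0], [0.0, 0.0, -1.0]]
wrist_force: [0.1, -0.5, 0.3]
opening: 0.0685
grip_force: 0.0
clock: 11.7
tcp_pos: [0.5103, -0.2915, 0.2293]
tcp_rot: [[0.946, -0.323, 0.01], [-0.323, -0.946, -0.006], [0.011, 0.003, -1.0]]
wrist_force: [0.3, -1.3, -0.9]
opening: 0.0685
grip_force: 0.0
slab (array([ 507.3, -289.8]), array([ 60.3, 199.8]), 71.0, 9687, np.float64(68.9)) fin (array([ 531.6, -298.4]), array([ 15.7, 108.4]), 70.8, 1085, np.float64(101.6))
[-0.0004  0.0009  0.0693]
btn (array([520.9, 259.3]), array([49.4, 53.1]), 0.5, 181, np.float64(56.3)) ((520.3624877929688, 258.991943359375), 27.41292953491211)
tcp [ 0.5074 -0.2896  0.2241] heading -18.86 tilt [ 0.0016 -0.0011] slide [-0.1618 -0.5308  0.0736] rotz -0.4339
```

View pics/w8.png

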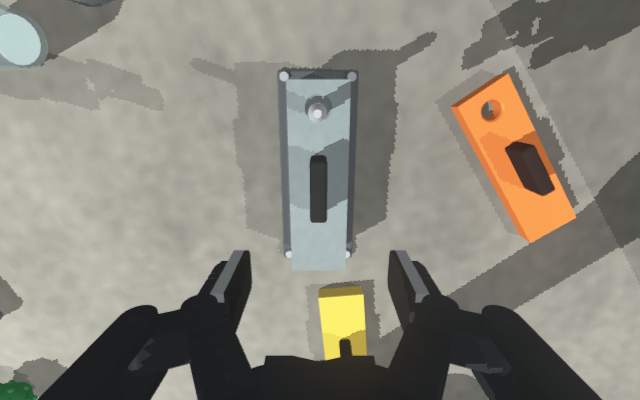

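The slab is seated flat with the rod through its hole at (318,110); its top measures 69 mm and its tilt about 0.001. Next I go to the broad button with the fingers shut.

```bash
python3 -m pendant '[{"hand":0.2,"slide":[-0.0165,-0.0523,0],"rotation":[0,0,0]},{"hand":0.5,"slide":[-0.0165,-0.0523,0],"rotation":[0,0,0]},{"hand":1,"slide":[-0.0165,-0.0523,0],"rotation":[0,0,0]},{"hand":1,"slide":[-0.0165,-0.0523,0],"rotation":[0,0,0]},{"hand":1,"slide":[-0.0165,-0.0523,0],"rotation":[0,0,0]}]' 30
python3 -m pendant '[{"hand":1,"slide":[-0.0165,-0.0523,0],"rotation":[0,0,0]},{"hand":1,"slide":[-0.0165,-0.0523,0],"rotation":[0,0,0]},{"hand":1,"slide":[-0.0165,-0.0523,0],"rotation":[0,0,0]},{"hand":1,"slide":[-0.0165,-0.0523,0],"rotation":[0,0,0]},{"hand":1,"slide":[-0.0165,-0.0523,0],"rotation":[0,0,0]}]'
python3 -m pendant '[{"hand":1,"slide":[0,0,0],"rotation":[0,0,-0.15]},{"hand":1,"slide":[0,0,0],"rotation":[0,0,-0.15]},{"hand":1,"slide":[0,0,0],"rotation":[0,0,-0.13]},{"hand":1,"slide":[0,0,0],"rotation":[0,0,0]},{"hand":1,"slide":[0,0,0],"rotation":[0,0,0]}]'
python3 - <<'E'
from h import *
p,W=wrist("w9");z=W[...,2]
m=(z>.053)&(z<.062)&(np.hypot(W[...,0]-.5205,W[...,1]-.259)<.045)
m&=(p.min(-1)>120)
print(rect(W,m),cv2.minEnclosingCircle(np.float32(W[m][:,:2]*1000)))
c=cv2.minEnclosingCircle(np.float32(W[m][:,:2]))[0]
go(c[0],c[1],.075,6)
E
```

```text
clock: 12.42
tcp_pos: [0.5121, -0.0135, 0.221]
tcp_rot: [[0.946, -0.324, -0.003], [-0.324, -0.946, 0.0], [-0.003, 0.001, -1.0]]
wrist_force: [0.6, 0.4, -0.6]
opening: 0.0
grip_force: 0.0
clock: 13.05
tcp_pos: [0.5187, 0.2601, 0.2208]
tcp_rot: [[0.946, -0.323, -0.003], [-0.323, -0.946, -0.002], [-0.003, 0.003, -1.0]]
wrist_force: [0.6, 0.5, 0.8]
opening: -0.0001
grip_force: 0.0
clock: 13.68
tcp_pos: [0.5195, 0.2585, 0.2217]
tcp_rot: [[0.995, 0.099, -0.002], [0.099, -0.995, -0.001], [-0.002, 0.001, -1.0]]
wrist_force: [0.2, 0.1, 0.2]
opening: 0.0002
grip_force: 0.0
(array([521.2, 257.3]), array([55.2, 54.4]), 2.8, 2176, np.float64(56.7)) ((520.8894653320312, 257.18450927734375), 28.027557373046875)
tcp [0.5197 0.2585 0.222 ] heading 5.68 tilt [-0.0014 -0.0006] slide [0.0013 0.0013 0.147 ] rotz -0.0056
```

View pics/w9.png

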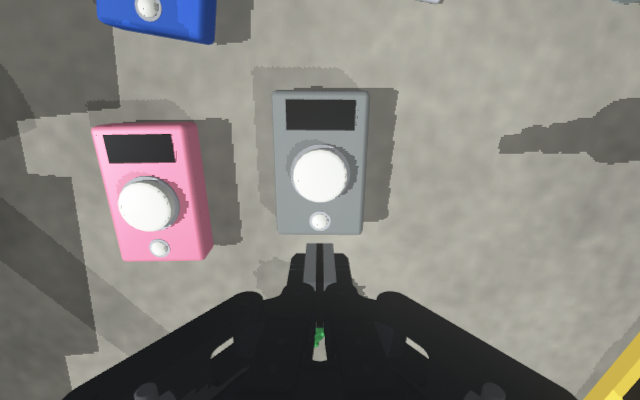

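The broad button is at (320,175) and the small one at (319,221). The tool is centred within 1.5 mm, so I'm descending, biased 3 mm away from the small button.

```bash
python3 -m pendant '[{"hand":1,"slide":[0.004,0.001,0.04],"rotation":[0,0,0]},{"hand":1,"slide":[0,0,0.05],"rotation":[0,0,0]},{"hand":1,"slide":[0,0,0.04],"rotation":[0,0,0]},{"hand":1,"slide":[0,0,0.02],"rotation":[0,0,0]},{"hand":1,"slide":[0,0,0],"rotation":[0,0,0]}]'
python3 -m pendant '[{"hand":1,"slide":[0,0,0.008],"rotation":[0,0,0]},{"hand":1,"slide":[0,0,0.004],"rotation":[0,0,0]},{"hand":1,"slide":[0,0,0.003],"rotation":[0,0,0]},{"hand":1,"slide":[0,0,0],"rotation":[0,0,0]}]'
```

```text
clock: 14.35
tcp_pos: [0.5232, 0.2577, 0.0714]
tcp_rot: [[0.995, 0.1, -0.003], [0.1, -0.995, -0.001], [-0.003, 0.001, -1.0]]
wrist_force: [0.2, -0.0, 0.1]
opening: -0.0005
grip_force: 0.0
clock: 14.85
tcp_pos: [0.5243, 0.2583, 0.058]
tcp_rot: [[0.995, 0.101, 0.0], [0.101, -0.995, 0.0], [0.0, -0.0, -1.0]]
wrist_force: [-0.1, -0.4, -0.3]
opening: -0.0001
grip_force: 0.0
```

```bash
python3 -m pendant '[{"hand":1,"slide":[0,0,0.003],"rotation":[0,0,0]},{"hand":1,"slide":[0,0,0.003],"rotation":[0,0,0]},{"hand":1,"slide":[0,0,0.002],"rotation":[0,0,0]},{"hand":1,"slide":[0,0,0],"rotation":[0,0,0]}]'
```

```text
clock: 15.35
tcp_pos: [0.5248, 0.2585, 0.0503]
tcp_rot: [[0.995, 0.101, 0.001], [0.101, -0.995, 0.0], [0.001, -0.0, -1.0]]
wrist_force: [0.1, 0.8, 4.5]
opening: 0.0002
grip_force: 2.4
```

```bash
python3 -m pendant '[{"hand":1,"slide":[0,0,0.0015],"rotation":[0,0,0]},{"hand":1,"slide":[0,0,0],"rotation":[0,0,0]}]'
```

```text
clock: 15.6
tcp_pos: [0.5248, 0.2584, 0.0489]
tcp_rot: [[0.995, 0.101, 0.001], [0.101, -0.995, 0.0], [0.001, -0.0, -1.0]]
wrist_force: [-1.1, -0.4, 5.5]
opening: 0.0001
grip_force: 2.9
```

```bash
python3 -m pendant '[{"hand":1,"slide":[0,0,0.0015],"rotation":[0,0,0]},{"hand":1,"slide":[0,0,0.0008],"rotation":[0,0,0]},{"hand":1,"slide":[0,0,0],"rotation":[0,0,0]}]'
```

```text
clock: 15.98
tcp_pos: [0.5249, 0.2585, 0.048]
tcp_rot: [[0.995, 0.101, 0.001], [0.101, -0.995, 0.0], [0.001, -0.0, -1.0]]
wrist_force: [-3.4, -1.5, 12.0]
opening: -0.0002
grip_force: 6.4
```

The button has bottomed: force rose to 12 N, above the 6.5 N needed, with the tip at z = 0.048. I'm releasing and checking.

```bash
python3 -m pendant '[{"hand":1,"slide":[0,0,-0.006],"rotation":[0,0,0]},{"hand":1,"slide":[0,0,-0.02],"rotation":[0,0,0]},{"hand":1,"slide":[0,0,-0.05],"rotation":[0,0,0]},{"hand":1,"slide":[0,0,-0.05],"rotation":[0,0,0]},{"hand":1,"slide":[0,0,-0.04],"rotation":[0,0,0]}]'
python3 -m pendant '[{"hand":1,"slide":[0,0,0],"rotation":[0,0,0]},{"hand":1,"slide":[0,0,0],"rotation":[0,0,0]},{"hand":1,"slide":[0,0,0],"rotation":[0,0,0]},{"hand":1,"slide":[0,0,0],"rotation":[0,0,0]}]'
python3 - <<'E'
from h import *
p,W=wrist("w10");z=W[...,2]
m=(z>.044)&(z<.062)&(np.hypot(W[...,0]-.521,W[...,1]-.257)<.025);print("btn z",np.median(z[m]))
p,d=manip.get_image("top");W=cloud("top",d);z=W[...,2]
r=np.zeros(d.shape,bool);r[155:240,380:440]=1
print("slab",rect(W,r&(z>.06)&(z<.08)))
def roi(u0,u1,v0,v1):
    m=np.zeros(d.shape,bool);m[v0:v1,u0:u1]=1;return m
for n,q,lo in(("ball",roi(222,256,236,268),.02),("glass",roi(310,345,105,140),.02),("dumb",roi(350,420,100,135),.02)):print(n,rect(W,q&(z>lo)&(z<.12)))
E
```

```text
clock: 16.6
tcp_pos: [0.5243, 0.2582, 0.2145]
tcp_rot: [[0.995, 0.101, 0.001], [0.101, -0.995, 0.0], [0.001, -0.0, -1.0]]
wrist_force: [0.1, 0.2, 0.3]
opening: 0.0001
grip_force: 0.0
clock: 17.1
tcp_pos: [0.5232, 0.2578, 0.2102]
tcp_rot: [[0.995, 0.101, -0.003], [0.101, -0.995, -0.001], [-0.003, 0.001, -1.0]]
wrist_force: [-0.1, 0.1, 0.0]
opening: 0.0001
grip_force: 0.0
btn z 0.05685018915617046
slab (array([ 507.9, -288. ]), array([ 61.2, 200.3]), 71.2, 1005, np.float64(67.9))
ball (array([333. , 240.6]), array([65.6, 29.9]), 18.8, 160, np.float64(54.0))
glass (array([746.9, -28.7]), array([71.7, 67.4]), 0.5, 279, np.float64(77.9))
dumb (array([ 773.5, -209.1]), array([ 61.9, 186.2]), 0.5, 759, np.float64(50.7))
```

```bash
python3 -c "
from bench import manip
print(manip.close_job())"
```

```text
the job is handed in; nothing more can be done
None
```

The slab is seated flat over the rod, the broad button was pressed fully down and is back up, and the job was handed in after about 17 s on the robot's clock; no verdict came back.

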